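# Nest the dough cutters on their storage bases

## Task

Put the dough cutters away, nested on the middle of their bases, one at a time, each standing flat and let go before the next. First the round set on the round wooden base: the small yellow one, then the orange one around it, then the red one around both. Then the square set on the square wooden base, lined up with its sides: the small green one, then the blue one around it; leave the paper cup, the timer and the jar where they stand.

Things in the scene. Friction and masses are not known exactly. Their poses are not given: they have to be found in the camera images.
- round_s_mid (a point): Small yellow round dough cutter: an upright open ring, 34 mm outside diameter, 45 mm tall, wall 3 mm (inside diameter 28 mm), no handle; lower half bare steel, upper half yellow plastic. Loose, about 30 g, standing on the work surface. The point is on its axis, half-way up (22.5 mm above its lower edge); z up.
- round_m_mid (a point): Medium orange round dough cutter: an upright open ring, 50 mm outside diameter, 45 mm tall, wall 3 mm (inside diameter 44 mm), no handle; lower half bare steel, upper half orange plastic. Loose, about 45 g, standing on the work surface. The point is on its axis, half-way up (22.5 mm above its lower edge); z up.
- round_l_mid (a point): Large red round dough cutter: an upright open ring, 66 mm outside diameter, 45 mm tall, wall 3 mm (inside diameter 60 mm), no handle; lower half bare steel, upper half red plastic. Loose, about 60 g, standing on the work surface. The point is on its axis, half-way up (22.5 mm above its lower edge); z up.
- square_s_mid (a point): Small green square dough cutter: an upright open square frame, 42 mm outside side, 45 mm tall, wall 3 mm (inside side 36 mm), no handle; lower half bare steel, upper half green plastic. Loose, about 45 g, standing on the work surface at any yaw. The point is at its centre, half-way up (22.5 mm above its lower edge); x and y square to its sides, z up.
- square_l_mid (a point): Large blue square dough cutter: an upright open square frame, 60 mm outside side, 45 mm tall, wall 3 mm (inside side 54 mm), no handle; lower half bare steel, upper half blue plastic. Loose, about 65 g, standing on the work surface at any yaw. The point is at its centre, half-way up (22.5 mm above its lower edge); x and y square to its sides, z up.
- round_base_top (a point): Storage base of the round set: a plain flat round disc of mid-brown wood, 96 mm diameter, 10 mm thick, fixed to the work surface. The point is the centre of its top face (10 mm above the work surface).
- square_base_top (a point): Storage base of the square set: a plain flat square plate of dark brown wood, 92 mm side, 10 mm thick, fixed to the work surface, turned by some yaw. The point is the centre of its top face (10 mm above the work surface); x and y square to its sides.
- cup_pt (a point): Small white and red paper coffee cup with a sunk black lid, 57 mm tall, 55 mm across the rim, loose: not to be disturbed. The point is on its axis, half-way up (28 mm). The cutters, the bases, this cup, the timer and the jar stand in two mixed rows, neighbours at least 115 mm apart centre to centre, and none of them is taller than 60 mm; taller equipment stands only further out, along the far edge and the sides.
- timer_pt (a point): Round white kitchen timer with a steel dial and a black bar knob, 60 mm diameter, 48 mm tall, loose: not to be disturbed. The point is on its axis, half-way up (24 mm).
- jar_pt (a point): Small amber glass jar with a steel cap, 52 mm diameter, 58 mm tall, loose: not to be disturbed. The point is on its axis, half-way up (29 mm).
Things that resemble listed ones, but are neither listed nor needed, are in the scene too. What is shaped like the part that bears round_base_top but pink or purple is not meant.

How it is judged (in metres and radians):
On the way, in this order (a step that is already met when the one before it is completed fails the run):
1. the small yellow round cutter stands on the round base, released (horizontal distance between round_s_mid and round_base_top below 0.013 m and z of round_s_mid in the frame of round_base_top between 0.0185 and 0.0265 m and angle between round_s_mid's own z axis and vertical below 0.1 rad and contact force between the fingers and round_s below 0.1 N and linear speed of round_s below 0.02 m/s), for 0.2 s.
2. the orange round cutter stands on the round base around the yellow one, released (horizontal distance between each of round_s_mid, round_m_mid and round_base_top below 0.013 m and z of round_s_mid in the frame of round_base_top between 0.0185 and 0.0265 m and angle between each of round_s_mid, round_m_mid's own z axis and vertical below 0.1 rad and z of round_m_mid in the frame of round_base_top between 0.0185 and 0.0265 m and horizontal distance between round_m_mid and round_s_mid below 0.011 m and contact force between the fingers and round_m below 0.1 N and linear speed of round_m below 0.02 m/s), for 0.2 s.
3. the red round cutter stands on the round base around the orange one, released (horizontal distance between each of round_s_mid, round_m_mid, round_l_mid and round_base_top below 0.013 m and z of round_s_mid in the frame of round_base_top between 0.0185 and 0.0265 m and angle between each of round_s_mid, round_m_mid, round_l_mid's own z axis and vertical below 0.1 rad and z of round_m_mid in the frame of round_base_top between 0.0185 and 0.0265 m and horizontal distance between round_m_mid and round_s_mid below 0.011 m and z of round_l_mid in the frame of round_base_top between 0.0185 and 0.0265 m and horizontal distance between round_l_mid and round_m_mid below 0.011 m and contact force between the fingers and round_l below 0.1 N and linear speed of round_l below 0.02 m/s), for 0.2 s.
4. the small green square cutter stands on the square base, lined up with it, released (horizontal distance between square_s_mid and square_base_top below 0.013 m and z of square_s_mid in the frame of square_base_top between 0.0185 and 0.0265 m and angle between square_s_mid's own z axis and vertical below 0.1 rad and (angle between the x axis of square_s_mid and the x axis of square_base_top, either way round below 0.2 rad or angle between the x axis of square_s_mid and the y axis of square_base_top, either way round below 0.2 rad) and contact force between the fingers and square_s below 0.1 N and linear speed of square_s below 0.02 m/s), for 0.2 s.
5. the blue square cutter stands on the square base around the green one, lined up, released (horizontal distance between each of square_s_mid, square_l_mid and square_base_top below 0.013 m and z of square_s_mid in the frame of square_base_top between 0.0185 and 0.0265 m and angle between each of square_s_mid, square_l_mid's own z axis and vertical below 0.1 rad and (angle between the x axis of square_s_mid and the x axis of square_base_top, either way round below 0.2 rad or angle between the x axis of square_s_mid and the y axis of square_base_top, either way round below 0.2 rad) and z of square_l_mid in the frame of square_base_top between 0.0185 and 0.0265 m and horizontal distance between square_l_mid and square_s_mid below 0.011 m and (angle between the x axis of square_l_mid and the x axis of square_base_top, either way round below 0.2 rad or angle between the x axis of square_l_mid and the y axis of square_base_top, either way round below 0.2 rad) and contact force between the fingers and square_l below 0.1 N and linear speed of square_l below 0.02 m/s), for 0.2 s.
At the end, for the whole second after the job is handed in: All five cutters stand flat on their bases (edge within 4 mm of its top, tilt under 0.1 rad), each within 13 mm of the base's middle and 11 mm of the cutter inside it, so nested; square ones within 0.2 rad of the base's sides; all released and at rest (all of step 3 and all of step 5 and contact force between the fingers and round_s below 0.1 N and linear speed of each of round_s, round_m, square_s below 0.02 m/s and contact force between the fingers and round_m below 0.1 N and contact force between the fingers and square_s below 0.1 N); the robot touches nothing.
It fails at once if the paper cup is pushed more than 20 mm or tipped (distance of cup_pt from where it was at the start of the episode above 0.02 m or angle between cup_pt's own z axis and vertical above 0.35 rad).
It fails at once if the timer is pushed more than 20 mm or tipped (distance of timer_pt from where it was at the start of the episode above 0.02 m or angle between timer_pt's own z axis and vertical above 0.35 rad).
It fails at once if the jar is pushed more than 20 mm or tipped (distance of jar_pt from where it was at the start of the episode above 0.02 m or angle between jar_pt's own z axis and vertical above 0.35 rad).
It also fails if it takes over 128 s, if anything falls off the work surface, if the arm or the gripper's body presses on something with over 40 N, if the wrist force passes 120 N, or if a joint passes its speed limit or range.

## Robot

A 7-joint arm with a two-finger parallel gripper is mounted at the origin on the work surface. World frame = base frame: x ahead of the robot, y to its left, z up, the work surface at z = 0. Lengths are in m, angles in degrees, forces in N, time in s.
With the tool pointing down it reaches from about 0.425 to 0.875 m from the base axis. Payload 4.7 kg.
Tool frame: the origin (TCP) lies on the centre line of the jaws, within the pads' length; the fingertips stand 8 mm ahead of it and the grasp point (between the pads) lies 11 mm behind it; z points along the fingers, y is the direction in which the jaws open and shut (so a half turn about z gives the same grasp; the last joint's range is limited). The gripper opens to 87 mm and grips with 3 to 60 N. Pads are 19 mm wide; open, the fingers measure 117 mm over their backs; the gripper's body (75 mm by 190 mm) begins 51 mm behind the grasp point.
Start: joints at [68.531, 18.392, -4.016, 83.108, 1.295, 78.541, -3.26], TCP at [0.246, -0.602, 0.231] pointing down, gripper open.
Joint ranges: [-163.93, 163.93], [-17.29, 119.83], [-79.2, 71.16], [3.27, 140.29], [-89.18, 269.18], [5.43, 117.66], [-154.24, 154.24]. Speed limits (degrees/s): [147.25, 147.25, 180, 180, 180, 180, 180].

## Interface

Orientations are given as [roll, pitch, yaw] about the fixed x, y, z axes, in that order (R = Rz(yaw) Ry(pitch) Rx(roll)).
In Python, from cell import env gives the robot as it stands. The module is installed in compiled form; this text tells all that it offers.
- The arm moves only by the tool move_arm, never from a script. Its argument "steps" is a list of rows, each a list of 2 entries, a list of its own where there are three numbers: the shift along the tool's x, y, z in m, then the turn about the tool's z in rad. A call has 1 to 20 rows; each row is the pose to reach, as a shift and turn from the pose commanded when the call began, along the tool's axes at that moment; what a row does not reach only later rows make up. A row lasts 1/8 s, in which the tool goes at most 62.5 mm and 10.7 degrees, less where a joint would pass 70% of its speed; a pose out of reach is approached as far as the arm can. A call with a gripper value outside its range is refused whole. "hand" is the closure, from -1 (fully open) to 1 (shut), set as the call begins (left out, the last holds). The fingers move at their own pace and stop on an object; "squeeze" is the grip in N (left out, the last holds). Time passes only in rows, so rows that repeat a pose let the fingers close. It gives the time, the measured TCP pose, the force and the opening at its end, in the units of the state.
- env.get_obs(): the state, without advancing time (a new reading comes with each control period).
- env.read_camera(name): name is "side" or "top"; returns (picture, depth): 480x640x3 uint8, red, green, blue; 480x640 float32, m along the optical axis (not along the pixel's ray), 0 where there is no reading.
- env.calibration(name): a dict with "intrinsics" (3x3 intrinsics, pixels), "position" and "orientation" of the camera in the world. Camera axes: x right, y up, looking along -z (the intrinsics and any distortion apply to the point x, -y, -z); pixel columns grow to the right and rows downward; lengths in m; the calibration is good to about 2 mm. A picture is of the moment at which its call begins. calibration takes no time and is no camera call.
- env.sign_off(): hands the job in, once; it reports no verdict.
Trained networks look in the newest picture that a camera, given by its name, has taken for a name from the list of things; names that differ only in an ending like _2 or _b are one class to them, and where a whole thing is asked for, a point or a joint stands for the part that bears it (a point fixed in the world has none). Each returns a list of dicts, best first, with "conf" (0 to 1); they miss things now and then, are a little off and sometimes report something else, mostly with a low value. They report only what shows in the picture. A call takes as long as a camera call. They do not tell look-alikes from the thing itself.
- env.cut_out(camera, query): "region" (480x640 bool, what is visible of it) and "uv" ([column, row] in pixels, amid what is visible of it).
The state is a dict: "time_s": time; "qpos": joint angles; "joint_velocities": joint speeds; "effort": joint torques, N m; "tool_pos": TCP position; "tool_rot": TCP orientation; "force": force on the tool from outside, world axes, zero at the start; "wrist_torque": the same for the moment, N m; "grip_width": finger opening in m.
Only numpy, scipy, OpenCV 4.12 (cv2) and the standard library are available. Lean on these libraries where they do the work, as an engineer would, in place of code of your own. Each camera call takes 0.05 s, during which the arm holds its last target. There are 200 camera calls.

## Working session

There is one attempt and no reset: what is moved stays moved. The work goes in short steps, Python scripts to look and compute and a tool call to move; the robot and the scene stay as the last step left them, time stands still between calls to the robot, and variables do not carry over. Pictures are saved under pics/ and viewed, about 12 in all and at most 16, crops included, and the job is handed in when it is done.

Besides the shell and the picture viewer there is one more tool, called by a JSON object that holds its "method" and its "body". move_arm: Moves the arm, as the interface text tells. Its arguments: {"type":"object","properties":{"steps":{"type":"array"},"hand":{"type":"number"},"squeeze":{"type":"number"}},"required":["steps"]}

```bash
mkdir -p pics; cat > h.py <<'E'
import numpy as np,cv2
from cell import env
from scipy.spatial.transform import Rotation as R
def rot(o):
    o=np.array(o,float)
    if o.shape==(3,3): return o
    if o.shape==(4,): return R.from_quat(o).as_matrix()
    return R.from_euler('xyz',o,degrees=True).as_matrix()
def cloud(name,depth):
    c=env.calibration(name);K=np.array(c['intrinsics']);v,u=np.mgrid[:480,:640]
    P=np.stack([(u-K[0,2])/K[0,0]*depth,-(v-K[1,2])/K[1,1]*depth,-depth],-1)
    return P@rot(c['orientation']).T+np.array(c['position'])
E
python3 - <<'E'
from h import *
for n in ('top','side'):
    print(env.calibration(n))
    p,d=env.read_camera(n); cv2.imwrite(f'pics/{n}0.png',p[:,:,::-1]); np.save(f'{n}0.npy',d)
print(env.get_obs())
E
```

```text
{'intrinsics': array([[468.80772612,   0.        , 324.2835276 ],
       [  0.        , 468.80772612, 237.83555167],
       [  0.        ,   0.        ,   1.        ]]), 'position': array([ 0.4043595 , -0.01437254,  0.97860036]), 'orientation': array([  4.51895445,   0.87296161, -90.08038808])}
{'intrinsics': array([[596.9391389 ,   0.        , 317.26474312],
       [  0.        , 596.9391389 , 243.80201808],
       [  0.        ,   0.        ,   1.        ]]), 'position': array([0.44072339, 0.95422123, 0.6318555 ]), 'orientation': array([  58.31898456,   -1.44508743, -177.93631839])}
{'time_s': 0.1, 'qpos': array([68.53157724, 18.43646283, -4.01455661, 83.16755244,  1.2945428 ,
       78.54092837, -3.26006365]), 'joint_velocities': array([ 0.01414433, -0.15614661,  0.04252619, -0.15899803, -0.00282444,
        0.02541873, -0.03511658]), 'effort': array([-9.83542341e-04, -4.92571306e+01, -4.06330414e-01, -3.13398385e+01,
       -6.42620330e-02,  3.94752645e-02,  5.41408463e-05]), 'tool_pos': array([ 0.2461635 , -0.60106578,  0.22955518]), 'tool_rot': array([-1.79900258e+02,  5.28460450e-03,  2.22769341e+01]), 'force': array([-0.67121092,  1.09732109, -0.88619545]), 'wrist_torque': array([ 0.04376311, -0.0376799 ,  0.01243118]), 'grip_width': 0.08682355847732588}
```

View pics/top0.png

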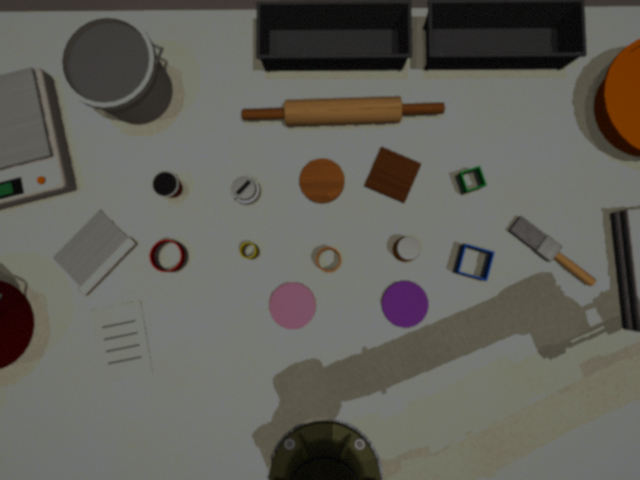

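View pics/side0.png

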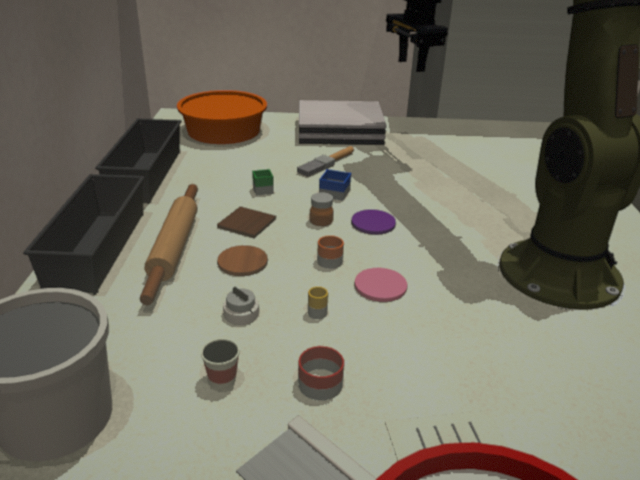

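```bash
python3 - <<'E'
from h import *
P=cloud('top',np.load('top0.npy'))
for q in 'round_s_mid round_m_mid round_l_mid square_s_mid square_l_mid round_base_top square_base_top cup_pt timer_pt jar_pt'.split():
    for r in env.cut_out('top',q)[:2]:
        m=r['region']; X=P[m]; zt=np.percentile(X[:,2],90); t=X[abs(X[:,2]-zt)<.006]
        c,s,a=cv2.minAreaRect((t[:,:2]*1000).astype(np.float32))
        print(q,round(r['conf'],2),np.round(r['uv']),m.sum(),'ztop',round(zt,4),'c',np.round(c,1),np.round(s,1),round(a,1),'medz',np.round(np.median(X,0),3))
E
```

```text
round_s_mid 0.56 [245. 253.] 167 ztop 0.0466 c [455.2 152.2] [32.3 30.2] 89.3 medz [0.454 0.154 0.037]
round_l_mid 0.95 [155. 258.] 614 ztop 0.0465 c [444.6 317.2] [64.4 64.1] 89.5 medz [0.444 0.319 0.03 ]
square_s_mid 0.77 [475. 177.] 433 ztop 0.0455 c [ 597.7 -299.6] [41.2 43.2] 19.6 medz [ 0.597 -0.299  0.031]
square_l_mid 0.71 [482. 262.] 654 ztop 0.0459 c [ 430.7 -300.4] [61.3 60.2] 73.3 medz [ 0.433 -0.307  0.032]
round_base_top 0.9 [404. 304.] 1798 ztop 0.0126 c [ 346.9 -164.4] [93.6 94.1] 0.1 medz [ 0.347 -0.164  0.01 ]
round_base_top 0.87 [320. 179.] 1552 ztop 0.0129 c [602.5   5.9] [89.7 90.4] 0.6 medz [0.602 0.007 0.011]
square_base_top 0.88 [390. 174.] 1918 ztop 0.0128 c [ 615. -143.] [91.9 93.2] 66.2 medz [ 0.614 -0.142  0.01 ]
cup_pt 0.59 [163. 184.] 637 ztop 0.0588 c [587.3 319.3] [55.2 50.6] 47.4 medz [0.586 0.317 0.056]
cup_pt 0.38 [156. 256.] 611 ztop 0.0465 c [444.6 317.2] [64.4 64.1] 89.5 medz [0.443 0.324 0.031]
timer_pt 0.89 [245. 190.] 685 ztop 0.0445 c [582.3 163.5] [43.9 44.5] 44.9 medz [0.578 0.159 0.037]
jar_pt 0.68 [405. 251.] 552 ztop 0.0604 c [ 457.3 -165.2] [44.4 43.3] 43.1 medz [ 0.457 -0.161  0.058]
```

The top picture shows yellow (249,250), orange (327,258), red (168,255), green (470,180), blue (473,262), the brown round base (321,180) and the square base (393,174). The pink and purple discs are decoys, and the network missed the orange cutter. The side view agrees. Next I refine the positions with fits from both cameras.

```bash
cat >> h.py <<'E'
from scipy.optimize import least_squares
def fitc(P,c,r,zlo,zhi,kind,size):
    """centre (mm) of a round/square top edge near c (m); size = outer size in mm (rim)"""
    m=(np.hypot(P[...,0]-c[0],P[...,1]-c[1])<r)&(P[...,2]>zlo)&(P[...,2]<zhi)
    t=(P[m][:,:2]*1000).astype(np.float32)
    if len(t)<10: return None
    if kind=='r':
        o,rad=cv2.minEnclosingCircle(t); return np.round(o,1),round(2*rad,1),len(t)
    o,s,a=cv2.minAreaRect(t); return np.round(o,1),np.round(s,1),round(a%90,1),len(t)
def ringfit(P,c,r,zlo,zhi,rm):
    m=(np.hypot(P[...,0]-c[0],P[...,1]-c[1])<r)&(P[...,2]>zlo)&(P[...,2]<zhi)
    t=P[m][:,:2]*1000
    f=least_squares(lambda p:np.hypot(t[:,0]-p[0],t[:,1]-p[1])-rm,np.array(c)*1000,loss='soft_l1').x
    return np.round(f,1)
OBJ=dict(yellow=((.455,.152),.03,.036,.055,'r',34),orange=((.44,-.01),.04,.036,.055,'r',50),red=((.445,.317),.045,.036,.055,'r',66),
 green=((.598,-.3),.04,.036,.055,'s',42),blue=((.431,-.3),.055,.036,.055,'s',60),rbase=((.602,.006),.06,.005,.02,'r',96),sbase=((.615,-.143),.075,.005,.02,'s',92))
E
python3 - <<'E'
from h import *
for n in ('top','side'):
    P=cloud(n,np.load(n+'0.npy')); print(n,'table z',np.median(P[(abs(P[...,0]-.52)<.03)&(abs(P[...,1])<.25)][:,2]))
    for k,o in OBJ.items():
        print(k,fitc(P,*o), ringfit(P,*o[:4],o[5]/2-1.5) if o[4]=='r' and o[5]<90 else '')
E
```

```text
top table z 0.0007284611182281631
yellow (array([455.1, 152.6]), 34.0, 97) [454.7 152. ]
orange (array([436.6,  -8.1]), 49.6, 111) [436.4  -8.5]
red (array([444.2, 317.3]), 66.6, 241) [444.3 316.8]
green (array([ 598.3, -299.6]), array([42.1, 43.3]), 17.8, 194) 
blue (array([ 430.7, -300.4]), array([61.4, 60.3]), 73.6, 279) 
rbase (array([604.9,   9.7]), 115.1, 1624) 
sbase (array([ 615., -143.]), array([120.8, 119.9]), 41.4, 1921) 
side table z -0.0001664442056417137
yellow (array([453.4, 153.8]), 37.7, 204) [453.9 154.4]
orange (array([436.3,  -7. ]), 54.9, 240) [435.5  -6.6]
red (array([443.1, 318.6]), 69.8, 574) [443.4 319.5]
green (array([ 597.8, -298.8]), array([43.4, 52.7]), 20.9, 178) 
blue (array([ 429.5, -299.9]), array([68.9, 60.9]), 73.1, 252) 
rbase (array([603.3,   6.1]), 101.7, 1174) 
sbase (array([ 614.3, -140.2]), array([97.7, 95.2]), 65.3, 1016)
```

{"method": "move_arm", "body": {"steps": [[[0.349, -0.182, 0], 0.389], [[0.349, -0.182, 0], 0.389], [[0.349, -0.182, 0], 0.389], [[0.349, -0.182, 0], 0.389], [[0.349, -0.182, 0], 0.389], [[0.349, -0.182, 0], 0.389], [[0.349, -0.182, 0], 0.389], [[0.349, -0.182, 0], 0.389], [[0.349, -0.182, 0], 0.389], [[0.349, -0.182, 0], 0.389]], "hand": -1, "squeeze": 10}}

```text
time_s: 1.85
tool_pos: [0.499, -0.3028, 0.2305]
tool_rot: [180.0, 0.0, -0.2]
force: [-0.2, -0.1, -0.6]
grip_width: 0.087
```

{"method": "move_arm", "body": {"steps": [[[-0.0445, -0.456, 0.1], 0], [[-0.0445, -0.456, 0.1], 0], [[-0.0445, -0.456, 0.1], 0], [[-0.0445, -0.456, 0.1], 0], [[-0.0445, -0.456, 0.1], 0], [[-0.0445, -0.456, 0.1], 0], [[-0.0445, -0.456, 0.1], 0], [[-0.0445, -0.456, 0.1], 0], [[-0.0445, -0.456, 0.1], 0], [[-0.0445, -0.456, 0.1], 0], [[-0.0445, -0.456, 0.1], 0]]}}

```text
time_s: 3.22
tool_pos: [0.4566, 0.1533, 0.1307]
tool_rot: [180.0, -0.0, -0.2]
force: [0.1, -0.4, 0.9]
grip_width: 0.087
```

{"method": "move_arm", "body": {"steps": [[[-0.002, 0, 0.06], 0], [[-0.002, 0, 0.085], 0], [[-0.002, 0, 0.11], 0], [[-0.002, 0, 0.11], 0], [[-0.002, 0, 0.11], 0]]}}

```text
time_s: 3.85
tool_pos: [0.4549, 0.1548, 0.0215]
tool_rot: [-180.0, -0.1, -0.1]
force: [0.6, 0.1, 0.3]
grip_width: 0.0874
```

{"method": "move_arm", "body": {"steps": [[[0, 0, 0], 0], [[0, 0, 0], 0], [[0, 0, 0], 0], [[0, 0, 0], 0], [[0, 0, 0], 0], [[0, 0, 0], 0], [[0, 0, 0], 0], [[0, 0, 0], 0]], "hand": 1, "squeeze": 10}}

```text
time_s: 4.85
tool_pos: [0.4539, 0.1552, 0.0205]
tool_rot: [180.0, 0.0, -0.0]
force: [0.1, -0.9, 0.2]
grip_width: 0.0323
```

{"method": "move_arm", "body": {"steps": [[[0, 0, -0.06], 0], [[0, 0, -0.1], 0], [[0.15, 0.148, -0.1], 0], [[0.15, 0.148, -0.1], 0], [[0.15, 0.148, -0.1], 0], [[0.15, 0.148, -0.1], 0], [[0.15, 0.148, -0.1], 0], [[0.15, 0.148, -0.1], 0], [[0.15, 0.148, -0.1], 0]]}}

```text
time_s: 5.98
tool_pos: [0.603, 0.009, 0.1207]
tool_rot: [-180.0, 0.0, 0.1]
force: [-1.1, 0.2, 0.3]
grip_width: 0.0323
```

{"method": "move_arm", "body": {"steps": [[[0, 0.001, 0.05], 0], [[0, 0.001, 0.075], 0], [[0, 0.001, 0.085], 0], [[0, 0.001, 0.0885], 0], [[0, 0.001, 0.0885], 0], [[0, 0.001, 0.0885], 0]]}}

```text
time_s: 6.72
tool_pos: [0.6048, 0.0063, 0.0333]
tool_rot: [180.0, -0.1, -0.0]
force: [0.4, 0.3, 0.7]
grip_width: 0.0326
```

{"method": "move_arm", "body": {"steps": [[[0, 0, 0.002], 0], [[0, 0, 0.002], 0], [[0, 0, 0.002], 0]]}}

```text
time_s: 7.1
tool_pos: [0.6045, 0.0061, 0.0305]
tool_rot: [180.0, -0.1, -0.0]
force: [0.2, 0.4, 3.7]
grip_width: 0.0328
```

{"method": "move_arm", "body": {"steps": [[[0, 0, 0], 0], [[0, 0, 0], 0], [[0, 0, 0], 0], [[0, 0, 0], 0], [[0, 0, 0], 0], [[0, 0, -0.03], 0], [[0, 0, -0.09], 0], [[0, 0, -0.15], 0], [[-0.1, -0.1, -0.15], 0], [[-0.1, -0.1, -0.15], 0], [[-0.1, -0.1, -0.15], 0], [[-0.1, -0.1, -0.15], 0], [[-0.1, -0.1, -0.15], 0]], "hand": -1}}

```text
time_s: 8.72
tool_pos: [0.505, 0.1045, 0.18]
tool_rot: [180.0, -0.0, -0.1]
force: [-0.5, 0.3, -0.5]
grip_width: 0.087
```

```bash
cat > look.py <<'E'
import sys
from h import *
x,y=float(sys.argv[1]),float(sys.argv[2]); tag=sys.argv[3]
for n in ('top','side'):
    p,d=env.read_camera(n); cv2.imwrite(f'pics/{n}{tag}.png',p[:,:,::-1]); P=cloud(n,d); np.save(f'{n}{tag}.npy',d)
    for s in sys.argv[4:]:
        D=float(s); print(n,s,ringfit(P,(x,y),D/2000+.012,.042,.066,D/2-1.5),fitc(P,(x,y),D/2000+.012,.042,.066,'r',D))
    for k in ('orange','red','green','blue'):
        print(n,k,fitc(P,*OBJ[k]))
    m=(np.hypot(P[...,0]-x,P[...,1]-y)<.075)
    q=P[m]; h=q[:,2]>.04; print(n,'top z',np.percentile(q[h][:,2],[10,50,90]) if h.any() else None)
print(env.get_obs()['tool_pos'])
E
python3 look.py .603 .007 1 34
```

```text
top 34 [604.5   6.2] (array([604.9,   6.2]), 33.7, 112)
top orange (array([436.7,  -8.1]), 49.8, 111)
top red (array([443.7, 318.8]), 66.1, 149)
top green (array([ 598.4, -299.7]), array([42.1, 44.2]), 18.8, 185)
top blue (array([ 430.5, -300.6]), array([62.1, 60.1]), 74.1, 284)
top top z [0.04899584 0.2821512  0.28627426]
side 34 [603.8   8.2] (array([605.3,   8.3]), 39.6, 221)
side orange (array([438.6,  -7.8]), 57.0, 246)
side red (array([444.6, 319. ]), 69.7, 578)
side green (array([ 610.9, -293.9]), array([14. , 49.1]), 16.5, 51)
side blue (array([ 429.9, -300.1]), array([70.8, 63.1]), 71.7, 258)
side top z [0.04263209 0.04990072 0.05566866]
[0.50493276 0.10462985 0.17978777]
```

{"method": "move_arm", "body": {"steps": [[[-0.0685, 0.1125, 0.05], 0], [[-0.0685, 0.1125, 0.05], 0], [[-0.0685, 0.1125, 0.05], 0], [[-0.0685, 0.1125, 0.05], 0], [[-0.0685, 0.1125, 0.05], 0], [[-0.0685, 0.1125, 0.05], 0]]}}

```text
time_s: 9.57
tool_pos: [0.4366, -0.0049, 0.1307]
tool_rot: [-180.0, -0.1, 0.1]
force: [-0.4, 0.4, -0.3]
grip_width: 0.0869
```

{"method": "move_arm", "body": {"steps": [[[0, 0.003, 0.05], 0], [[0, 0.003, 0.085], 0], [[0, 0.003, 0.11], 0], [[0, 0.003, 0.11], 0], [[0, 0.003, 0.11], 0]]}}

```text
time_s: 10.2
tool_pos: [0.4366, -0.0087, 0.0211]
tool_rot: [-180.0, -0.1, 0.0]
force: [0.0, 0.0, -0.2]
grip_width: 0.0868
```

{"method": "move_arm", "body": {"steps": [[[0, 0, 0], 0], [[0, 0, 0], 0], [[0, 0, 0], 0], [[0, 0, 0], 0], [[0, 0, 0], 0], [[0, 0, 0], 0], [[0, 0, 0], 0]], "hand": 1}}

```text
time_s: 11.08
tool_pos: [0.4354, -0.0093, 0.0201]
tool_rot: [180.0, -0.0, -0.0]
force: [-0.1, -0.9, 1.8]
grip_width: 0.0506
```

{"method": "move_arm", "body": {"steps": [[[0, 0, -0.06], 0], [[0, 0, -0.11], 0], [[0.166, -0.014, -0.12], 0], [[0.166, -0.014, -0.12], 0], [[0.166, -0.014, -0.12], 0], [[0.166, -0.014, -0.12], 0], [[0.166, -0.014, -0.12], 0], [[0.166, -0.014, -0.12], 0], [[0.166, -0.014, -0.12], 0], [[0.166, -0.014, -0.12], 0]]}}

```text
time_s: 12.32
tool_pos: [0.6011, 0.0045, 0.1404]
tool_rot: [180.0, -0.0, -0.0]
force: [-0.4, 0.4, -0.9]
grip_width: 0.0507
```

```bash
python3 look.py .604 .007 2 34; python3 -c "
from h import *
print(env.get_obs()['grip_width'])"
```

```text
top 34 [604.   7.] None
top orange None
top red (array([444.3, 317.3]), 66.9, 248)
top green (array([ 598.5, -299.7]), array([42.3, 43.8]), 17.9, 196)
top blue (array([ 430.8, -300.5]), array([61.2, 60.6]), 74.2, 289)
top top z [0.53207634 0.55145933 0.56448899]
side 34 [604.3   8. ] (array([606.2,   7.7]), 38.4, 215)
side orange None
side red (array([443.3, 318.7]), 67.9, 575)
side green (array([ 597.3, -298.8]), array([42.9, 50. ]), 16.2, 139)
side blue (array([ 430.1, -298.3]), array([70.2, 61.4]), 73.9, 265)
side top z [0.16586444 0.34667696 0.45398914]
[0.60124677 0.00454578 0.14028064]
0.05024047915047653
```

{"method": "move_arm", "body": {"steps": [[[0.003, -0.002, 0.04], 0], [[0.003, -0.002, 0.058], 0], [[0.003, -0.002, 0.058], 0], [[0.003, -0.002, 0.058], 0], [[0.003, -0.002, 0.058], 0]]}}

```text
time_s: 13.05
tool_pos: [0.6053, 0.0067, 0.0834]
tool_rot: [180.0, -0.1, -0.0]
force: [-0.1, -0.1, 0.1]
grip_width: 0.0502
```

```bash
python3 -c "
from h import *
p,d=env.read_camera('side');P=cloud('side',d)
print('held',ringfit(P,(.604,.007),.035,.115,.135,23.5),fitc(P,(.604,.007),.035,.115,.135,'r',50),'below',ringfit(P,(.604,.007),.03,.042,.058,15.5))
for i in range(4): env.read_camera('side'); print(env.get_obs()['tool_pos'])
m=(np.hypot(P[...,0]-.604,P[...,1]-.007)<.03); z=P[m][:,2]; print(np.histogram(z,np.arange(.03,.2,.01)))
"
```

```text
held [604.   7.] None below [604.2   8. ]
[0.6050719  0.00665066 0.08308044]
[0.60488778 0.00666638 0.08285565]
[0.60472243 0.00662976 0.08263   ]
[0.60461754 0.00662863 0.08245902]
(array([86, 84, 54, 78, 74, 67, 70, 33,  0,  0,  0,  0,  1, 12,  5, 20]), array([0.03, 0.04, 0.05, 0.06, 0.07, 0.08, 0.09, 0.1 , 0.11, 0.12, 0.13,
       0.14, 0.15, 0.16, 0.17, 0.18, 0.19]))
```

{"method": "move_arm", "body": {"steps": [[[0, 0, 0.015], 0], [[0, 0, 0.03], 0], [[0, 0, 0.042], 0], [[0, 0, 0.05], 0], [[0, 0, 0.0525], 0], [[0, 0, 0.0525], 0], [[0, 0, 0.0525], 0], [[0, 0, 0.0525], 0]]}}

```text
time_s: 14.3
tool_pos: [0.6042, 0.0068, 0.0299]
tool_rot: [180.0, 0.0, -0.0]
force: [-3.9, -1.2, 5.7]
grip_width: 0.0504
```

{"method": "move_arm", "body": {"steps": [[[0, 0, 0], 0], [[0, 0, 0], 0], [[0, 0, 0], 0], [[0, 0, 0], 0], [[0, 0, 0], 0], [[0, 0, -0.03], 0], [[0, 0, -0.09], 0], [[0, 0, -0.15], 0], [[-0.1, -0.2, -0.15], 0], [[-0.1, -0.2, -0.15], 0], [[-0.1, -0.2, -0.15], 0], [[-0.1, -0.2, -0.15], 0], [[-0.1, -0.2, -0.15], 0], [[-0.1, -0.2, -0.15], 0]], "hand": -1}}

```text
time_s: 16.05
tool_pos: [0.505, 0.2057, 0.1795]
tool_rot: [179.9, -0.0, -0.1]
force: [0.1, -0.4, 0.8]
grip_width: 0.0866
```

```bash
cat > nest.py <<'E'
import sys
from h import *
tag=sys.argv[1]
for n in ('top','side'):
    p,d=env.read_camera(n);P=cloud(n,d)
    for nm,D in (('y',34),('o',50),('r',66)):
        m=(np.hypot(P[...,0]-.604,P[...,1]-.0065)<.05)&(P[...,2]>.044)&(P[...,2]<.068)
        r=np.hypot(P[...,0]-.604,P[...,1]-.0065)
        w=m&(abs(r-(D/2000-.0015))<.005); t=P[w][:,:2]*1000
        if len(t)>20:
            f=least_squares(lambda q:np.hypot(t[:,0]-q[0],t[:,1]-q[1])-D/2+1.5,[604,6.5],loss='soft_l1').x
            print(n,nm,len(t),np.round(f,1),np.round(np.percentile(P[w][:,2],[10,50,90]),4))
    if n=='top': cv2.imwrite(f'pics/n{tag}.png',cv2.resize(p[130:230,270:370,::-1],(500,500),interpolation=cv2.INTER_CUBIC))
    print(n,'red',fitc(P,*OBJ['red']))
print(env.get_obs()['tool_pos'])
E
python3 nest.py 1
```

```text
top y 107 [604.4   6.1] [0.0485 0.0549 0.0575]
top o 154 [604.3   7. ] [0.0479 0.0543 0.0571]
top red None
side y 149 [604.    7.9] [0.0471 0.0529 0.0552]
side o 247 [604.1   8.7] [0.046  0.052  0.0553]
side r 31 [603.7   2. ] [0.0458 0.0519 0.0556]
side red (array([443.3, 318.8]), 69.3, 570)
[0.50529919 0.20491606 0.17932194]
```

{"method": "move_arm", "body": {"steps": [[[-0.061, -0.1125, 0.05], 0], [[-0.061, -0.1125, 0.05], 0], [[-0.061, -0.1125, 0.05], 0], [[-0.061, -0.1125, 0.05], 0], [[-0.061, -0.1125, 0.05], 0], [[-0.061, -0.1125, 0.05], 0], [[-0.061, -0.1125, 0.05], 0]]}}

```text
time_s: 17.02
tool_pos: [0.4443, 0.3183, 0.1298]
tool_rot: [180.0, -0.0, -0.1]
force: [-0.1, -0.5, 0.3]
grip_width: 0.0868
```

{"method": "move_arm", "body": {"steps": [[[0, 0.001, 0.05], 0], [[0, 0.001, 0.085], 0], [[0, 0.001, 0.109], 0], [[0, 0.001, 0.109], 0], [[0, 0.001, 0.109], 0]]}}

```text
time_s: 17.65
tool_pos: [0.4443, 0.3186, 0.0216]
tool_rot: [-180.0, -0.1, -0.0]
force: [0.7, 0.8, -0.3]
grip_width: 0.087
```

{"method": "move_arm", "body": {"steps": [[[0, 0, 0], 0], [[0, 0, 0], 0], [[0, 0, 0], 0], [[0, 0, 0], 0], [[0, 0, 0], 0], [[0, 0, 0], 0], [[0, 0, 0], 0]], "hand": 1}}

```text
time_s: 18.52
tool_pos: [0.4438, 0.3183, 0.0211]
tool_rot: [180.0, -0.0, -0.0]
force: [-1.4, -0.4, 6.1]
grip_width: 0.0669
```

{"method": "move_arm", "body": {"steps": [[[0, 0, -0.06], 0], [[0, 0, -0.11], 0], [[0.16, 0.311, -0.12], 0], [[0.16, 0.311, -0.12], 0], [[0.16, 0.311, -0.12], 0], [[0.16, 0.311, -0.12], 0], [[0.16, 0.311, -0.12], 0], [[0.16, 0.311, -0.12], 0], [[0.16, 0.311, -0.12], 0], [[0.16, 0.311, -0.12], 0], [[0.16, 0.311, -0.12], 0], [[0.16, 0.311, -0.12], 0], [[0.16, 0.311, -0.12], 0]]}}

```text
time_s: 20.15
tool_pos: [0.6033, 0.0079, 0.1407]
tool_rot: [180.0, -0.0, 0.1]
force: [0.3, -0.6, -1.5]
grip_width: 0.0671
```

{"method": "move_arm", "body": {"steps": [[[0.001, 0.001, 0.04], 0], [[0.001, 0.001, 0.058], 0], [[0.001, 0.001, 0.058], 0], [[0.001, 0.001, 0.058], 0], [[0.001, 0.001, 0.058], 0], [[0.001, 0.001, 0.058], 0]]}}

```text
time_s: 20.9
tool_pos: [0.605, 0.0062, 0.0834]
tool_rot: [180.0, -0.1, -0.0]
force: [-0.2, -0.0, -1.6]
grip_width: 0.0668
```

{"method": "move_arm", "body": {"steps": [[[-0.0005, -0.0005, 0.015], 0], [[-0.0005, -0.0005, 0.03], 0], [[-0.0005, -0.0005, 0.042], 0], [[-0.0005, -0.0005, 0.05], 0], [[-0.0005, -0.0005, 0.0525], 0], [[-0.0005, -0.0005, 0.0525], 0], [[-0.0005, -0.0005, 0.0525], 0], [[-0.0005, -0.0005, 0.0525], 0]]}}

```text
time_s: 21.9
tool_pos: [0.6035, 0.0067, 0.0305]
tool_rot: [180.0, 0.1, -0.0]
force: [-3.1, -0.2, 5.9]
grip_width: 0.0671
```

{"method": "move_arm", "body": {"steps": [[[0, 0, 0], 0], [[0, 0, 0], 0], [[0, 0, 0], 0], [[0, 0, 0], 0], [[0, 0, 0], 0], [[0, 0, -0.03], 0], [[0, 0, -0.09], 0], [[0, 0, -0.15], 0], [[-0.07, 0.22, -0.15], 0], [[-0.07, 0.22, -0.15], 0], [[-0.07, 0.22, -0.15], 0], [[-0.07, 0.22, -0.15], 0], [[-0.07, 0.22, -0.15], 0], [[-0.07, 0.22, -0.15], 0], [[-0.07, 0.22, -0.15], 0]], "hand": -1}}

```text
time_s: 23.78
tool_pos: [0.5346, -0.2114, 0.1801]
tool_rot: [-180.0, -0.0, 0.2]
force: [0.2, 0.1, -0.7]
grip_width: 0.0871
```

```bash
python3 nest.py 2; python3 - <<'E'
from h import *
P=cloud('top',np.load('top0.npy'))
for k in ('green','blue'):
    o=OBJ[k]
    for f in ('0','1','2'):
        print(k,fitc(cloud('top',np.load(f'top{f}.npy')),*o))
# square base: edges from cut_out region, fit
env.read_camera('top')
for n in range(1):
    p,d=env.read_camera('top'); P=cloud('top',d)
    for q in ('square_base_top','square_s_mid','square_l_mid'):
        for r in env.cut_out('top',q)[:1]:
            t=P[r['region']]; t=(t[:,:2]*1000).astype(np.float32)
            print(q,r['conf'],cv2.minAreaRect(t))
P=cloud('top',np.load('top0.npy'))
m=(np.hypot(P[...,0]-.615,P[...,1]+.143)<.075)&(P[...,2]>.0075)&(P[...,2]<.02)
m=cv2.morphologyEx(m.astype(np.uint8),cv2.MORPH_OPEN,np.ones((5,5)))>0
print(cv2.minAreaRect((P[m][:,:2]*1000).astype(np.float32)))
E
```

```text
top y 104 [604.6   6.1] [0.0491 0.0548 0.0574]
top o 156 [604.3   6.9] [0.0488 0.0547 0.0572]
top r 204 [602.9   6.9] [0.0476 0.0545 0.0575]
top red None
side y 155 [603.7   7.7] [0.0463 0.0527 0.0557]
side o 196 [604.6   7.7] [0.0495 0.0537 0.0556]
side r 324 [602.6   8.4] [0.0458 0.0523 0.055 ]
side red None
[ 0.53445061 -0.21170866  0.18011982]
green (array([ 598.3, -299.6]), array([42.1, 43.3]), 17.8, 194)
green (array([ 598.4, -299.7]), array([42.1, 44.2]), 18.8, 185)
green (array([ 598.5, -299.7]), array([42.3, 43.8]), 17.9, 196)
blue (array([ 430.7, -300.4]), array([61.4, 60.3]), 73.6, 279)
blue (array([ 430.5, -300.6]), array([62.1, 60.1]), 74.1, 284)
blue (array([ 430.8, -300.5]), array([61.2, 60.6]), 74.2, 289)
square_base_top 0.68 ((526.057373046875, -103.64201354980469), (92.29713439941406, 294.3294677734375), 66.56105041503906)
square_l_mid 0.84 ((437.0643615722656, -166.0567626953125), (302.2632751464844, 70.33991241455078), 89.06716918945312)
((614.763427734375, -143.42825317382812), (91.63978576660156, 92.3397216796875), 66.68904113769531)
```

View pics/n2.png

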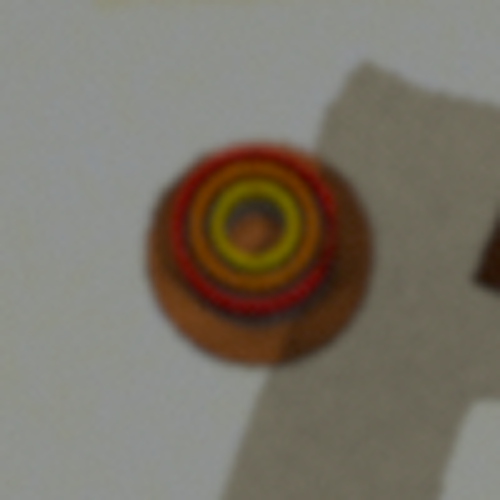

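The three round rings are concentric around crop (255,228), which is pixel (321,175), and all rims are at one height. Next is the green square.

{"method": "move_arm", "body": {"steps": [[[0.064, 0.088, 0.05], -0.314], [[0.064, 0.088, 0.05], -0.314], [[0.064, 0.088, 0.05], -0.314], [[0.064, 0.088, 0.05], -0.314], [[0.064, 0.088, 0.05], -0.314], [[0.064, 0.088, 0.05], -0.314], [[0.064, 0.088, 0.05], -0.314]]}}

```text
time_s: 25.0
tool_pos: [0.598, -0.301, 0.1312]
tool_rot: [179.9, -0.0, 18.0]
force: [0.1, -0.1, 0.2]
grip_width: 0.0871
```

{"method": "move_arm", "body": {"steps": [[[0.0005, -0.001, 0.05], 0], [[0.0005, -0.001, 0.085], 0], [[0.0005, -0.001, 0.11], 0], [[0.0005, -0.001, 0.11], 0], [[0.0005, -0.001, 0.11], 0]]}}

```text
time_s: 25.62
tool_pos: [0.5989, -0.3005, 0.0215]
tool_rot: [179.9, -0.1, 18.0]
force: [-0.1, 0.9, -0.5]
grip_width: 0.0873
```

{"method": "move_arm", "body": {"steps": [[[0, 0, 0], 0], [[0, 0, 0], 0], [[0, 0, 0], 0], [[0, 0, 0], 0], [[0, 0, 0], 0], [[0, 0, 0], 0], [[0, 0, 0], 0]], "hand": 1}}

```text
time_s: 26.5
tool_pos: [0.598, -0.3002, 0.02]
tool_rot: [180.0, 0.0, 18.0]
force: [-0.2, -0.1, -0.2]
grip_width: 0.0418
```

{"method": "move_arm", "body": {"steps": [[[0, 0, -0.06], 0], [[0, 0, -0.12], 0], [[0.0647, -0.144, -0.12], 0.724], [[0.0647, -0.144, -0.12], 0.724], [[0.0647, -0.144, -0.12], 0.724], [[0.0647, -0.144, -0.12], 0.724], [[0.0647, -0.144, -0.12], 0.724], [[0.0647, -0.144, -0.12], 0.724], [[0.0647, -0.144, -0.12], 0.724], [[0.0647, -0.144, -0.12], 0.724], [[0.0647, -0.144, -0.12], 0.724]]}}

```text
time_s: 27.88
tool_pos: [0.6151, -0.1435, 0.14]
tool_rot: [-180.0, 0.0, -23.5]
force: [0.0, 0.2, -0.7]
grip_width: 0.0414
```

{"method": "move_arm", "body": {"steps": [[[0, 0, 0.05], 0], [[0, 0, 0.085], 0], [[0, 0, 0.1], 0], [[0, 0, 0.107], 0], [[0, 0, 0.11], 0], [[0, 0, 0.11], 0], [[0, 0, 0.11], 0], [[0, 0, 0.11], 0]]}}

```text
time_s: 28.88
tool_pos: [0.6155, -0.1434, 0.0307]
tool_rot: [180.0, -0.1, -23.5]
force: [-0.4, 0.2, -0.2]
grip_width: 0.0419
```

{"method": "move_arm", "body": {"steps": [[[0, 0, 0.0005], 0], [[0, 0, 0.0005], 0], [[0, 0, 0.0005], 0], [[0, 0, 0.0005], 0], [[0, 0, 0.0005], 0], [[0, 0, -0.03], 0], [[0, 0, -0.09], 0], [[0, 0, -0.12], 0], [[-0.106, 0.217, -0.12], -0.131], [[-0.106, 0.217, -0.12], -0.131], [[-0.106, 0.217, -0.12], -0.131], [[-0.106, 0.217, -0.12], -0.131], [[-0.106, 0.217, -0.12], -0.131], [[-0.106, 0.217, -0.12], -0.131], [[-0.106, 0.217, -0.12], -0.131]], "hand": -1}}

```text
time_s: 30.75
tool_pos: [0.4326, -0.2986, 0.1501]
tool_rot: [-180.0, -0.0, -15.8]
force: [-0.1, -0.0, 0.8]
grip_width: 0.0871
```

```bash
python3 - <<'E'
from h import *
for n in ('top','side'):
    p,d=env.read_camera(n);P=cloud(n,d)
    print(n,fitc(P,(.615,-.143),.04,.045,.068,'s',42), fitc(P,*OBJ['blue']))
    if n=='top': cv2.imwrite('pics/g1.png',cv2.resize(p[120:220,340:440,::-1],(500,500)))
print(env.get_obs()['tool_pos'])
E
```

```text
top (array([ 615.9, -143.2]), array([41.9, 42.5]), 66.4, 173) (array([ 414.5, -295.3]), array([61.3, 26.8]), 74.9, 91)
side (array([ 614.7, -142.1]), array([49.5, 45.6]), 67.0, 253) (array([ 430.9, -298.8]), array([69.9, 62.8]), 74.8, 262)
[ 0.43242908 -0.29879403  0.14998115]
```

View pics/g1.png

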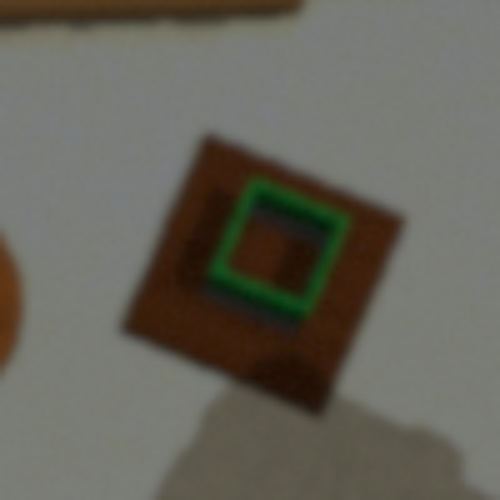

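Green sits aligned on the square base at crop (280,250), which is pixel (396,170). Next is blue.

{"method": "move_arm", "body": {"steps": [[[-0.001, 0.002, 0.05], 0], [[-0.001, 0.002, 0.08], 0], [[-0.001, 0.002, 0.11], 0], [[-0.001, 0.002, 0.129], 0], [[-0.001, 0.002, 0.129], 0], [[-0.001, 0.002, 0.129], 0]]}}

```text
time_s: 31.6
tool_pos: [0.4308, -0.3016, 0.0218]
tool_rot: [180.0, -0.1, -15.9]
force: [-0.1, 0.1, 0.3]
grip_width: 0.0872
```

{"method": "move_arm", "body": {"steps": [[[0, 0, 0], 0], [[0, 0, 0], 0], [[0, 0, 0], 0], [[0, 0, 0], 0], [[0, 0, 0], 0], [[0, 0, 0], 0], [[0, 0, 0], 0]], "hand": 1}}

```text
time_s: 32.48
tool_pos: [0.4299, -0.3018, 0.0213]
tool_rot: [180.0, -0.0, -16.0]
force: [-0.6, 0.6, 4.2]
grip_width: 0.06
```

{"method": "move_arm", "body": {"steps": [[[0, 0, -0.06], 0], [[0, 0, -0.12], 0], [[0.1345, -0.2035, -0.12], 0.131], [[0.1345, -0.2035, -0.12], 0.131], [[0.1345, -0.2035, -0.12], 0.131], [[0.1345, -0.2035, -0.12], 0.131], [[0.1345, -0.2035, -0.12], 0.131], [[0.1345, -0.2035, -0.12], 0.131], [[0.1345, -0.2035, -0.12], 0.131], [[0.1345, -0.2035, -0.12], 0.131], [[0.1345, -0.2035, -0.12], 0.131], [[0.1345, -0.2035, -0.12], 0.131]]}}

```text
time_s: 33.98
tool_pos: [0.615, -0.1435, 0.1412]
tool_rot: [180.0, -0.0, -23.5]
force: [0.3, 0.1, -0.1]
grip_width: 0.0598
```

{"method": "move_arm", "body": {"steps": [[[0, 0, 0.04], 0], [[0, 0, 0.058], 0], [[0, 0, 0.058], 0], [[0, 0, 0.058], 0], [[0, 0, 0.058], 0], [[0, 0, 0.058], 0]]}}

```text
time_s: 34.72
tool_pos: [0.6158, -0.1432, 0.084]
tool_rot: [-180.0, -0.1, -23.5]
force: [0.5, -0.1, -0.8]
grip_width: 0.06
```

{"method": "move_arm", "body": {"steps": [[[0, 0, 0.015], 0], [[0, 0, 0.03], 0], [[0, 0, 0.042], 0], [[0, 0, 0.05], 0], [[0, 0, 0.053], 0], [[0, 0, 0.053], 0], [[0, 0, 0.053], 0], [[0, 0, 0.053], 0]]}}

```text
time_s: 35.72
tool_pos: [0.6149, -0.143, 0.0307]
tool_rot: [180.0, 0.0, -23.5]
force: [-2.5, 0.1, 4.5]
grip_width: 0.0601
```

{"method": "move_arm", "body": {"steps": [[[0, 0, 0], 0], [[0, 0, 0], 0], [[0, 0, 0], 0], [[0, 0, 0], 0], [[0, 0, 0], 0], [[0, 0, -0.03], 0], [[0, 0, -0.09], 0], [[0, 0, -0.15], 0], [[-0.05, 0.22, -0.17], 0], [[-0.05, 0.22, -0.17], 0], [[-0.05, 0.22, -0.17], 0], [[-0.05, 0.22, -0.17], 0], [[-0.05, 0.22, -0.17], 0], [[-0.05, 0.22, -0.17], 0], [[-0.05, 0.22, -0.17], 0]], "hand": -1}}

```text
time_s: 37.6
tool_pos: [0.4828, -0.3231, 0.2]
tool_rot: [-180.0, -0.0, -23.3]
force: [-0.8, 0.1, 0.6]
grip_width: 0.0868
```

```bash
python3 nest.py 3; python3 - <<'E'
from h import *
for n in ('top','side'):
    p,d=env.read_camera(n);P=cloud(n,d)
    print(n,'blue',fitc(P,(.615,-.143),.055,.045,.068,'s',60))
    m=(np.hypot(P[...,0]-.615,P[...,1]+.143)<.05)&(P[...,2]>.045); a=np.radians(66.5)
    q=(P[m][:,:2]-[.615,-.143])@np.array([[np.cos(a),-np.sin(a)],[np.sin(a),np.cos(a)]])
    s=np.abs(q).max(1)<.0235; print(' green',np.round((P[m][s][:,:2].min(0)+P[m][s][:,:2].max(0))*500,1),'z',np.percentile(P[m][:,2],[10,50,90]))
    cv2.imwrite(f'pics/end_{n}.png',p[:,:,::-1])
    c=p[120:230,270:440,::-1] if n=='top' else p[180:300,190:300,::-1]
    cv2.imwrite(f'pics/endc_{n}.png',cv2.resize(c,None,fx=4,fy=4))
E
```

```text
top y 106 [604.5   6.1] [0.048  0.0548 0.0573]
top o 157 [604.3   6.9] [0.0477 0.0547 0.0574]
top r 205 [602.8   6.8] [0.047  0.0547 0.057 ]
top red None
side y 151 [604.2   7.9] [0.0464 0.0523 0.0553]
side o 191 [604.    8.3] [0.05   0.0536 0.0556]
side r 324 [602.5   8.5] [0.0462 0.0524 0.0552]
side red None
[ 0.4825573  -0.32345518  0.1999389 ]
top blue (array([ 615.2, -142.9]), array([60., 61.]), 66.5, 435)
 green [ 614.9 -142.6] z [0.0481161  0.05445993 0.05711995]
side blue (array([ 616. , -142.2]), array([67.6, 65.9]), 65.6, 496)
 green [ 613.8 -141.9] z [0.04701684 0.052367   0.05535303]
```

View pics/endc_top.png

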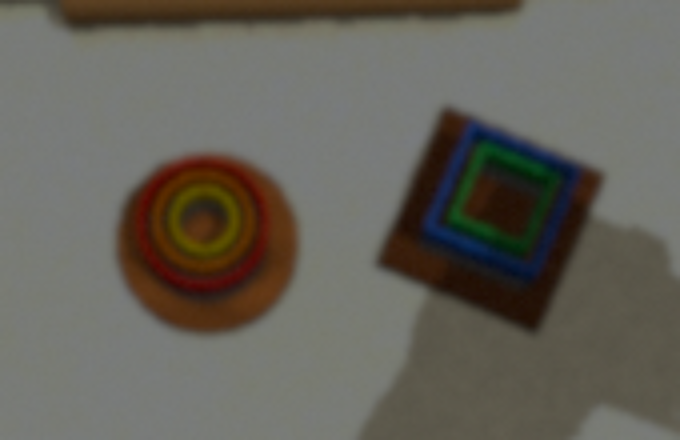

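View pics/end_side.png

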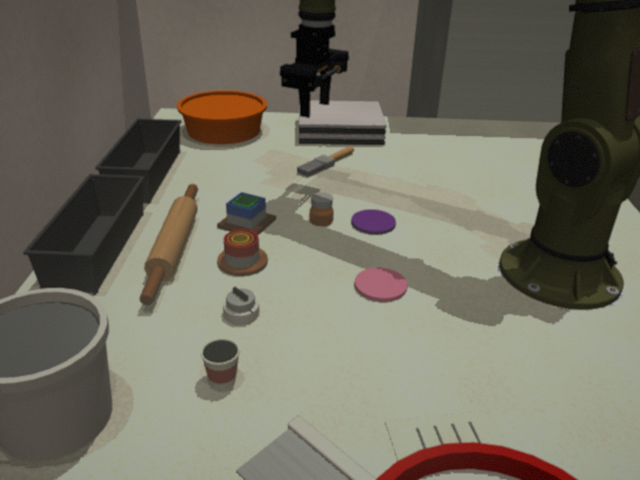

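Both sets are nested: round at (241,245) and square at (246,212) in the side view. The cup, timer and jar have not moved, and the arm is clear of everything.

```bash
python3 -c "
from cell import env
print(env.sign_off())"
```

```text
the job is handed in; nothing more can be done
None
```

All five cutters are nested on their bases, placed one at a time in the order asked. I handed the job in at about 38 s, well under the 128 s limit; sign-off reports no verdict.

- **Round set:** in the top camera the yellow, orange and red rings lie within about 2 mm of each other and of the base centre at (603, 6) mm. The side camera agrees to within about 2 mm.
- **Square set:** green and blue lie within about 1 mm of each other and of the base centre at (615, −143) mm in the top camera. The top camera puts the blue cutter and the base within about 0.2° of each other, and green within 0.3° when it was placed.
- **Heights:** both cameras put the rims at about 55 mm, which is the 45 mm cutter standing flat on the 10 mm base.
- **Everything else:** the cup, timer and jar look unmoved in the last side picture, though I did not measure them again. The gripper is open and clear, at 0.20 m.

No final check failed. The only disagreement was an offset of about 1–2 mm in y between the two cameras, within the calibration tolerance. Early on, the network missed the orange cutter and offered the purple disc as a round base. I found the orange cutter by a depth fit and rejected the purple disc by its colour.

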